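Seat the portafilter and snap the clamp shut

TASK

At the espresso bar's tamping station, push the portafilter along its channel by the end of its handle until its round head is fully home against the back stop. Then push the clamp's lever over past centre so that it snaps into its locked position, with its hook down inside the head. Push gently with the fingers, without gripping or lifting the portafilter, and leave the tamper, milk jug and cup where they stand.

Things in the scene. Friction and masses are not known exactly. Their poses are not given: they have to be found in the camera images.
- station: Fixed tamping station: black base plate 195 x 98 x 8 mm with aluminium fittings. Origin on the counter (z = 0) straight below the head's centre when the portafilter is fully home; x points along the channel to the back stop and clamp, z up. Two rails (gap 74 mm, tops 30 mm up) guide the head from x = -100 to 40 mm. Beyond x = 91 mm the counter is bare, with only the open lever above.
- guide (a point): Point between the two posts that guide the handle, at station x = -95 mm, 34 mm above the counter; the gap is 36 mm wide and the posts' tops are 42 mm up. Its axes are the station's.
- stop (a point): Middle of the back stop's face, which the head meets when home: station x = 35 mm, 30 mm above the counter (top of the stop 44 mm). Its axes are the station's.
- portafilter: Loose portafilter, about 0.5 kg: open steel cup (the head) 70 mm wide, 40 mm tall, wall 4 mm, and a straight handle 28 mm thick along -x, its axis 26 mm above the origin, jutting out over bare counter. Origin: centre of the head's underside, on the 8 mm plate; x points from handle to head, to the back stop; z up. Starts 28 to 55 mm short of home. Sliding it takes about 2 to 5 N.
- handle_end (a point): Centre of the flat end face of the portafilter's handle, 165 mm behind the centre of the head and 34 mm above the counter; its axes are the portafilter's.
- clamp (a joint): Lever angle, rad. 0 = open: lever leans 0.55 rad from upright away from the portafilter (to station +x), hook up. 1.1 = locked: it leans 0.55 rad towards the portafilter (-x), hook down inside the head's rim, 8 mm deep. A spring drives it away from centre (0.55, upright): it stays at either end and, once past centre, snaps on by itself. Starting it takes 2 to 3 N at the grip.
- clamp_hinge (a point): Clamp's hinge axis, along station y, at station x = 64 mm, 56 mm above the counter, between two ears (y from 9 to 17 mm on either side, x from 53 to 79 mm, tops 66 mm up). Its axes are the station's.
- clamp_tip (a point): Centre of the black crossbar grip on the lever: 44 mm long along station y, 18 mm thick, on a 12 mm rod, 90 mm from the hinge. Open it is at station x = 111 mm, 133 mm above the counter; upright, x = 64 mm, 146 mm up; locked, x = 17 mm, 133 mm up. Its axes turn with the lever and equal the station's when open.
- tamper: Loose steel tamper, 58 mm across, 88 mm tall, beside the station; origin under its foot. Leave it alone.
- jug: Loose steel milk jug, about 75 mm across with a handle, 90 mm tall, beside the station; origin under its foot. Leave it alone.
- cup: Loose white cup, 62 mm across with a handle, 60 mm tall, beside the station; origin under its foot. Leave it alone.

How it is judged:
On the way, in this order (a step that is already met when the one before it is completed fails the run):
1. the portafilter's head is home against the back stop (within 4 mm) while the clamp is still open (x of portafilter in the frame of station above -0.004 m and value of joint clamp below 0.5 rad), for 0.1 s.
2. the lever has snapped over into its locked position (value of joint clamp above 1.02 rad), for 0.2 s.
At the end, for the whole second after the job is handed in: The portafilter's head is within 6 mm of fully home, flat on the base plate and at rest; the clamp's lever is locked (joint above 1.02 rad) (x of portafilter in the frame of station above -0.006 m and value of joint clamp above 1.02 rad and angle between portafilter's own z axis and vertical below 0.08 rad and height (world z) of portafilter below 0.013 m and linear speed of portafilter below 0.02 m/s); the robot touches nothing.
It fails at once if the portafilter was lifted (more than 12 mm) or tipped (height (world z) of portafilter above 0.02 m or angle between portafilter's own z axis and vertical above 0.2 rad).
It fails at once if the fingers gripped or rammed the portafilter (over 45 N) (contact force between the fingers and portafilter above 45 N).
It fails at once if the tamper was pushed more than 25 mm away or knocked over (distance of tamper from where it was at the start of the episode above 0.025 m or angle between tamper's own z axis and vertical above 0.4 rad).
It fails at once if the jug was pushed more than 25 mm away or knocked over (distance of jug from where it was at the start of the episode above 0.025 m or angle between jug's own z axis and vertical above 0.4 rad).
It fails at once if the cup was pushed more than 25 mm away or knocked over (distance of cup from where it was at the start of the episode above 0.025 m or angle between cup's own z axis and vertical above 0.4 rad).
It also fails if it takes over 42 s, if anything falls off the work surface, if the arm or the gripper's body presses on something with over 40 N, if the wrist force passes 120 N, or if a joint passes its speed limit or range.

ROBOT

A 6-joint arm with a two-finger parallel gripper is mounted at the origin on the work surface. World frame = base frame: x ahead of the robot, y to its left, z up, the work surface at z = 0. Lengths are in m, angles in rad, forces in N, time in s.
With the tool pointing down it reaches from about 0.3 to 0.775 m from the base axis. Payload 14.6 kg.
Tool frame: the origin (TCP) lies between the finger pads; the fingertips stand 11 mm ahead of it and the grasp point (between the pads) lies 8 mm behind it (r.finger_overhang is the distance from the TCP to the fingertips, in m); z points along the fingers, y is the line along which they close (so a half turn about z gives the same grasp; the last joint's range is limited). The gripper opens to 85 mm and grips with 20 to 120 N. Pads are 22 mm wide; open, the fingers measure 114 mm over their backs; the gripper's body (76 mm by 85 mm) begins 54 mm behind the grasp point. The pads swing forward as they close: fully open they stand 13 mm farther back than shut.
Start: joints at [1.114, 0.3, 1.521, -0, 1.321, -0.067], TCP at [0.209, 0.509, 0.242] pointing down, gripper open.
Joint ranges: [-3.03, 3.03], [-0.79, 2.21], [0.23, 2.52], [-1.04, 4.18], [0, 3.07], [-2.55, 2.55]. Speed limits (rad/s): [2.22, 2.22, 2.57, 3.14, 3.14, 3.14].

INTERFACE

Orientations are given as a unit quaternion [w, x, y, z].
In Python, from cell import r gives the robot as it stands.
- The arm moves only by the tool arm_command, never from a script. Its argument "rows" is a list that holds one entry, the list of rows, each a list of 7 numbers: the shift along the tool's x, y, z in mm, then the turn, a rotation vector about the tool's x, y, z in rad, then the gripper command: -1 is shut, 1 is fully open, values between are in proportion. In form: [[[dx, dy, dz, rx, ry, rz, hand], ...]]. A call has 1 to 10 rows; each row shifts and turns the commanded pose from where the row before left it, along the tool's axes as they then stand; what a row does not reach is not made up. A row lasts 1/10 s, in which the tool goes at most 50 mm and 8.59 degrees, less where a joint would pass 70% of its speed; a pose out of reach is approached as far as the arm can. A call with a gripper value outside its range is refused whole. The fingers move at their own pace and stop on an object; "grip_force" is the grip in N (left out, the last holds). Time passes only in rows, so rows that do not move let the fingers close. It gives the time, the measured TCP pose, the force, the opening and the grip force at its end, in the units of the state.
- r.get_state(): the state, without advancing time (a new reading comes with each control period).
- r.read_camera(name): name is "scene" or "side" or "wrist"; returns the picture (480x640x3 uint8, red, green, blue); there is no depth.
- r.camera_params(name): a dict with "fx", "fy", "cx", "cy" (pixels), "camera_from_world" (4x4, takes a point from world to camera coordinates); the wrist camera has in their place "hand_eye" (4x4, takes a point from camera to tool coordinates, whose origin is the TCP and whose axes are the flange's). Camera axes: x right, y down, z forward; pixel columns grow to the right and rows downward; lengths in m; the calibration is good to about 2 mm. The wrist camera is an equidistant fisheye: a pixel r from the principal point sees the ray r / f radians off the axis. A picture is of the moment at which its call begins: read the wrist's pose just before it. camera_params takes no time and is no camera call.
- r.finish_job(): hands the job in; it is judged then, once.
The state is a dict: "time_s": time; "q": joint angles; "joint_velocities": joint speeds; "joint_torque": joint torques, N m; "position": TCP position; "orientation": TCP orientation; "contact_force": force on the tool from outside, world axes, zero at the start; "torque": the same for the moment, N m; "width": finger opening in m; "grasp_force": force on a finger pad.
Only numpy, scipy, OpenCV 4.12 (cv2) and the standard library are available. Lean on these libraries where they do the work, as an engineer would, in place of code of your own. Each camera call takes 0.05 s, during which the arm holds its last target. There are 200 camera calls.

## Working session

There is one attempt and no reset: what is moved stays moved. The work goes in short steps, Python scripts to look and compute and a tool call to move; the robot and the scene stay as the last step left them, time stands still between calls to the robot, and variables do not carry over. Pictures are saved under pics/ and viewed, at most 10 in all, crops included, and the job is handed in when it is done.

Besides the shell and the picture viewer there is one more tool, called after "Request:" by a JSON object that holds its "name" and its "arguments". arm_command: Moves the arm, as the interface text tells. Its arguments: {"type":"object","properties":{"rows":{"type":"array","items":{"type":"array","items":{"type":"array","items":{"type":"number"}}}},"grip_force":{"type":"number"}},"required":["rows"]}

```bash
mkdir -p pics; ls; python3 - <<'E'
from cell import r
import cv2,numpy as np
s=r.get_state(); print(s)
for n in("scene","side"):
    cv2.imwrite(f"pics/{n}0.png",r.read_camera(n)[:,:,::-1]); p=r.camera_params(n); print({k:np.round(v,4).tolist() for k,v in p.items()})
E
```

```text
pics
{'time_s': 0.0, 'q': array([ 1.11439273e+00,  3.00503209e-01,  1.52159401e+00,  4.48073619e-05,
        1.32071582e+00, -6.66010546e-02]), 'joint_velocities': array([ 0.00069316, -0.0010242 , -0.00143692, -0.00117833,  0.00056008,
       -0.00107314]), 'joint_torque': array([-3.14515473e-04, -5.43505239e+01, -3.61801171e+01, -6.81078677e-05,
        3.96978983e-03, -3.56944247e-05]), 'position': array([0.20889637, 0.50853878, 0.24169823]), 'orientation': array([-1.78720531e-04,  1.93675095e-01,  9.81065535e-01, -5.83839069e-04]), 'contact_force': array([-0.39063927,  0.31330448,  0.00287865]), 'torque': array([-0.01044682,  0.03722181,  0.05241969]), 'grasp_force': 0.0, 'width': 0.08534867170186229}
{'fx': 441.8472, 'fy': 441.8472, 'cx': 316.9859, 'cy': 241.1193, 'camera_from_world': [[-0.8241, 0.5664, -0.0089, 0.4566], [0.4953, 0.7127, -0.4968, -0.2696], [-0.275, -0.4138, -0.8678, 0.9794], [0.0, 0.0, 0.0, 1.0]]}
{'fx': 552.0425, 'fy': 552.0425, 'cx': 324.425, 'cy': 242.0917, 'camera_from_world': [[0.9921, -0.125, -0.014, -0.5672], [-0.0905, -0.6321, -0.7696, 0.1737], [0.0874, 0.7647, -0.6384, 0.7277], [0.0, 0.0, 0.0, 1.0]]}
```

View pics/scene0.png

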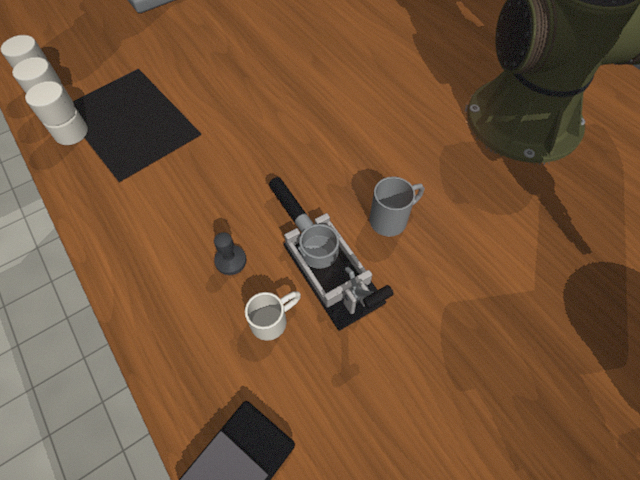

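View pics/side0.png

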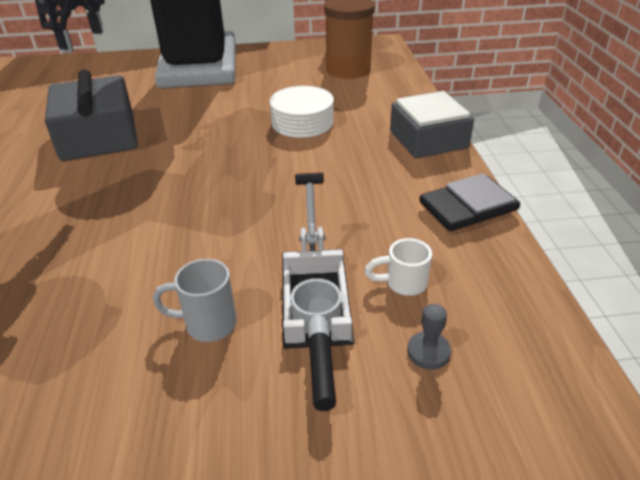

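The scene camera shows the station near (335,270), with the handle end at about (276,184) and the lever grip at about (377,297). The side camera shows the grip at (309,178) and the handle end at (324,400). The jug, cup and tamper stand on either side of the station.

```bash
cat > h.py <<'E'
import numpy as np,cv2
from cell import r
def cam(n):
    p=r.camera_params(n);M=np.array(p["camera_from_world"]);return p,M
def ray(n,uv):
    p,M=cam(n);d=np.array([(uv[0]-p["cx"])/p["fx"],(uv[1]-p["cy"])/p["fy"],1.]);R=M[:3,:3]
    d=R.T@d;return -R.T@M[:3,3],d/np.linalg.norm(d)
def plane(n,uv,z):
    o,d=ray(n,uv);return o+d*(z-o[2])/d[2]
def tri(a,b):
    (o1,d1),(o2,d2)=ray("scene",a),ray("side",b)
    t=np.linalg.lstsq(np.c_[d1,-d2],o2-o1,rcond=None)[0]
    p,q=o1+t[0]*d1,o2+t[1]*d2;return (p+q)/2,np.linalg.norm(p-q)
def proj(n,P):
    p,M=cam(n);c=M[:3,:3]@P+M[:3,3];return p["fx"]*c[0]/c[2]+p["cx"],p["fy"]*c[1]/c[2]+p["cy"]
E
python3 - <<'E'
from h import *
for n,(x0,y0,x1,y1),k in (("scene",(230,170,420,340),3.5),("side",(255,160,385,415),2.3)):
    im=cv2.imread(f"pics/{n}0.png")
    cv2.imwrite(f"pics/{n}crop.png",cv2.resize(im[y0:y1,x0:x1],None,fx=k,fy=k,interpolation=cv2.INTER_CUBIC))
    m=((im.max(2)<45)*255).astype(np.uint8);m[:y0]=0;m[y1:]=0;m[:,:x0]=0;m[:,x1:]=0
    for c in cv2.findContours(m,cv2.RETR_EXTERNAL,cv2.CHAIN_APPROX_NONE)[0]:
        if cv2.contourArea(c)>40: print(n,cv2.contourArea(c),cv2.boundingRect(c),np.round(cv2.boxPoints(cv2.minAreaRect(c)),1).tolist())
print(tri((377,297),(309,178)),tri((276,185),(324,400)))
E
```

```text
scene 773.5 (310, 247, 49, 46) [[308.8999938964844, 267.70001220703125], [339.70001220703125, 246.5], [358.5, 273.70001220703125], [327.70001220703125, 294.8999938964844]]
scene 1087.5 (284, 243, 109, 87) [[282.70001220703125, 243.8000030517578], [338.5, 207.89999389648438], [395.1000061035156, 295.8999938964844], [339.29998779296875, 331.79998779296875]]
scene 551.0 (269, 177, 36, 45) [[266.5, 182.89999389648438], [278.20001220703125, 174.60000610351562], [305.20001220703125, 213.1999969482422], [293.5, 221.39999389648438]]
side 657.0 (284, 335, 66, 75) [[271.0, 396.8999938964844], [288.20001220703125, 327.0], [349.0, 341.8999938964844], [331.79998779296875, 411.8999938964844]]
side 180.5 (291, 273, 47, 15) [[290.20001220703125, 275.29998779296875], [336.0, 271.29998779296875], [337.1000061035156, 283.0], [291.29998779296875, 287.1000061035156]]
side 87.5 (297, 177, 25, 6) [[297.0, 177.0], [321.0, 177.0], [321.0, 182.0], [297.0, 182.0]]
(array([0.57401442, 0.18346795, 0.13294469]), np.float64(0.0014886093679208497)) (array([ 0.55479588, -0.13788838,  0.03182285]), np.float64(0.0009263072308912155))
```

View pics/scenecrop.png

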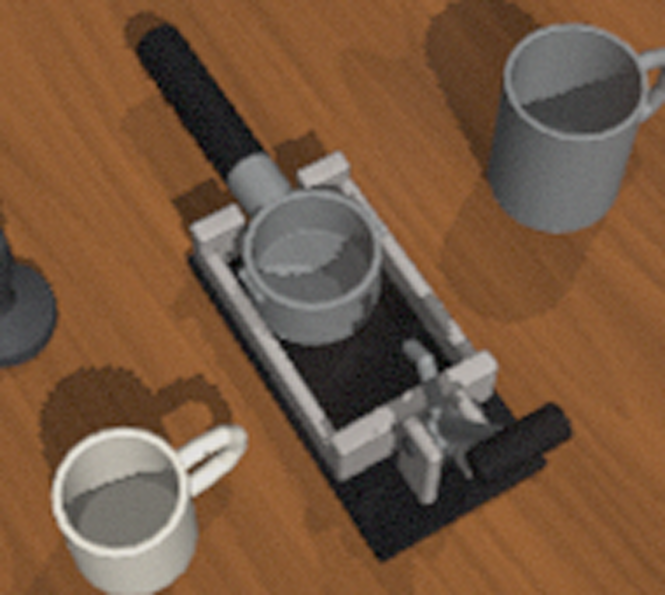

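View pics/sidecrop.png

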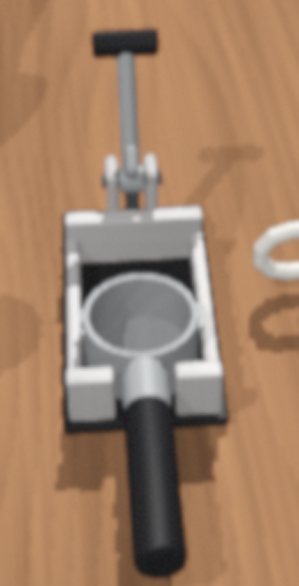

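The grip triangulates to z=133 mm (133 expected) and the handle end to z=32 mm (34 expected), both plausible. Next I'll cross-check the station axis using the plate corners and rails.

```bash
python3 - <<'E'
from h import *
f=lambda u,v:(u/3.5+230,v/3.5+170)
g=lambda u,v:(u/2.3+255,v/2.3+160)
B,R_,L=[plane("scene",f(*p),.006) for p in((383,558),(545,463),(190,254))]
a=B-L;print("plate",B,R_,L,np.linalg.norm(a),np.linalg.norm(B-R_),np.degrees(np.arctan2(a[1],a[0])))
# crossbar ends dir (side), grip
e=[plane("side",g(*p),.133) for p in((95,43),(156,41))];print("bar",e,np.linalg.norm(e[0]-e[1]))
e=[plane("scene",f(*p),.133) for p in((483,460),(556,423))];print("bar",e,(e[0]+e[1])/2)
G,H=np.array([.574,.1835]),plane("side",(324.5,400),.034)[:2]
print("H",H)
d=G-H;print(np.degrees(np.arctan2(d[1],d[0])),np.linalg.norm(d)-.276)
# stop top corners (z .044): front edge ends in side view
e=[plane("side",g(*p),.044) for p in((66,222),(203,214))];print("stop",e,np.linalg.norm(e[0]-e[1]))
# head rim centre z .048
print("rim",plane("side",g(140,314),.048),plane("scene",f(313,250),.048))
print("tips:jug",plane("side",(208,330),0),"cup",plane("side",(409,285),0))
E
```

```text
plate [0.61831473 0.15975901 0.006     ] [0.52435906 0.16595435 0.006     ] [ 0.60454532 -0.03385606  0.006     ] 0.19410407616769598 0.09415971025434722 85.9321201278959
bar [array([0.55417832, 0.18476535, 0.133     ]), array([0.59405602, 0.1812827 , 0.133     ])] 0.040029487721194065
bar [array([0.58947506, 0.18139165, 0.133     ]), array([0.55492086, 0.18558777, 0.133     ])] [0.57219796 0.18348971 0.133     ]
H [ 0.55478563 -0.13928315]
86.59336317215633 0.04735453806854689
stop [array([0.52467336, 0.11172621, 0.044     ]), array([0.61460103, 0.107002  , 0.044     ])] 0.09005166996324472
rim [0.56276198 0.0172976  0.048     ] [0.56297279 0.02127729 0.048     ]
tips:jug [0.40873519 0.02005762 0.        ] cup [0.71068683 0.06938061 0.        ]
```

Request:
{"name": "arm_command", "arguments": {"rows": [[[0, 0, 0, 0, 0, 0.1385, -1], [0, 0, 0, 0, 0, 0.1385, -1], [0, 0, 0, 0, 0, 0.1385, -1], [0, 0, 0, 0, 0, 0.1385, -1], [0, 0, 0, 0, 0, 0.1385, -1], [0, 0, 0, 0, 0, 0.1385, -1], [0, 0, 0, 0, 0, 0.1385, -1], [0, 0, 0, 0, 0, 0.1385, -1], [0, 0, 0, 0, 0, 0.1385, -1]]]}}

```text
time_s: 1.0
position: [0.2089, 0.5086, 0.2419]
orientation: [0.0, 0.732, 0.681, -0.0]
contact_force: [0.1, 0.6, 0.8]
width: 0.0004
grasp_force: 0.0
```

Request:
{"name": "arm_command", "arguments": {"rows": [[[-41, 24, 0, 0, 0, 0, -1], [-41, 24, 0, 0, 0, 0, -1], [-41, 24, 0, 0, 0, 0, -1], [-41, 24, 0, 0, 0, 0, -1], [-41, 24, 0, 0, 0, 0, -1], [-41, 24, 0, 0, 0, 0, -1], [-41, 24, 0, 0, 0, 0, -1], [-41, 24, 0, 0, 0, 0, -1]]]}}

```text
time_s: 1.8
position: [0.3794, 0.167, 0.2423]
orientation: [0.0, 0.73, 0.684, 0.0]
contact_force: [0.9, 0.7, -0.5]
width: 0.0001
grasp_force: 0.0
```

Request:
{"name": "arm_command", "arguments": {"rows": [[[-41, 24, 0, 0, 0, 0, -1], [-41, 24, 0, 0, 0, 0, -1], [-41, 24, 0, 0, 0, 0, -1], [-41, 24, 0, 0, 0, 0, -1], [-41, 24, 0, 0, 0, 0, -1], [-41, 24, 0, 0, 0, 0, -1], [-41, 24, 0, 0, 0, 0, -1], [-41, 24, 0, 0, 0, 0, -1], [0, 0, 0, 0, 0, 0, -1]]]}}

```text
time_s: 2.7
position: [0.55, -0.1752, 0.2408]
orientation: [-0.001, 0.731, 0.682, -0.001]
contact_force: [-0.2, 0.8, -0.1]
width: -0.0002
grasp_force: 0.0
```

```bash
cat >> h.py <<'E'
from scipy.spatial.transform import Rotation as Ro
def to(t):
    s=r.get_state();R=Ro.from_quat(np.roll(s["orientation"],-1)).as_matrix();x=R[:,0]
    print("t",s["time_s"],"p",s["position"].round(4),"yaw x",np.degrees(np.arctan2(x[1],x[0])).round(2),"z",R[:,2].round(3),"F",s["contact_force"].round(2),"w",round(s["width"],4))
    print("tool shift mm",(R.T@(np.array(t)-s["position"])*1000).round(1))
E
python3 -c "
from h import *
to([.5522,-.1794,.031])"
```

```text
t 2.7 p [ 0.55   -0.1752  0.2408] yaw x 86.03 z [-0.002 -0.    -1.   ] F [-0.22  0.79 -0.14] w -0.0002
tool shift mm [ -4.    2.8 209.8]
```

Request:
{"name": "arm_command", "arguments": {"rows": [[[-4, 2.5, 30, 0, 0, 0, -1], [0, 0, 40, 0, 0, 0, -1], [0, 0, 40, 0, 0, 0, -1], [0, 0, 40, 0, 0, 0, -1], [0, 0, 30, 0, 0, 0, -1], [0, 0, 18, 0, 0, 0, -1], [0, 0, 10, 0, 0, 0, -1], [0, 0, 0, 0, 0, 0, -1], [0, 0, 0, 0, 0, 0, -1]]]}}

```text
time_s: 3.6
position: [0.5519, -0.1752, 0.0352]
orientation: [0.0, 0.73, 0.684, 0.0]
contact_force: [-1.2, 0.7, 0.0]
width: -0.0002
grasp_force: 0.0
```

```bash
python3 - <<'E'
from h import *
to([.5522,-.1794,.031])
a=r.read_camera("scene");b=r.read_camera("side")
A=cv2.resize(a[130:330,220:420],(560,560));B=cv2.resize(b[200:460,260:375],(240,560))
cv2.imwrite("pics/pre.png",np.hstack([A,B])[:,:,::-1])
E
```

```text
t 3.6 p [ 0.5519 -0.1752  0.0352] yaw x 86.26 z [ 0.001 -0.    -1.   ] F [-1.19  0.71  0.01] w -0.0002
tool shift mm [-4.2  0.6  4.2]
```

View pics/pre.png

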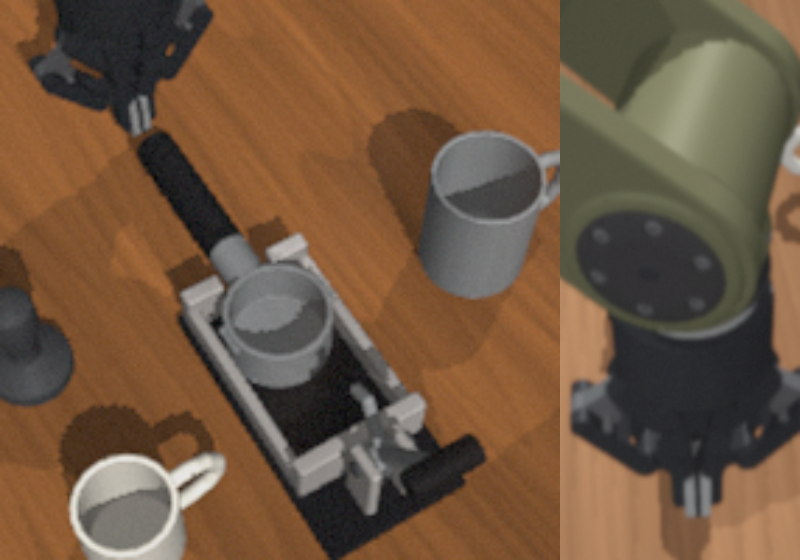

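The fingertips (crop (140,125)) sit in line behind the handle end (crop (155,150)), with nothing in the way. Starting the push now.

Request:
{"name": "arm_command", "arguments": {"rows": [[[7, 0, 2, 0, 0, 0, -1], [7, 0, 0, 0, 0, 0, -1], [4, 0, 0, 0, 0, 0, -1], [4, 0, 0, 0, 0, 0, -1], [4, 0, 0, 0, 0, 0, -1], [4, 0, 0, 0, 0, 0, -1], [4, 0, 0, 0, 0, 0, -1]]]}}

```text
time_s: 4.4
position: [0.5538, -0.1411, 0.0324]
orientation: [0.0, 0.73, 0.684, 0.0]
contact_force: [-0.1, -4.8, 1.7]
width: -0.0002
grasp_force: 2.3
```

Request:
{"name": "arm_command", "arguments": {"rows": [[[4, 0, 0, 0, 0, 0, -1], [4, 0, 0, 0, 0, 0, -1], [4, 0, 0, 0, 0, 0, -1], [4, 0, 0, 0, 0, 0, -1], [3, 0, 0, 0, 0, 0, -1]]]}}

```text
time_s: 4.9
position: [0.555, -0.1219, 0.0323]
orientation: [-0.0, 0.73, 0.684, -0.0]
contact_force: [-0.2, -4.6, 1.4]
width: 0.0002
grasp_force: 2.3
```

Request:
{"name": "arm_command", "arguments": {"rows": [[[3, 0, 0, 0, 0, 0, -1], [3, 0, 0, 0, 0, 0, -1], [3, 0, 0, 0, 0, 0, -1], [2, 0, 0, 0, 0, 0, -1]]]}}

```text
time_s: 5.3
position: [0.5557, -0.111, 0.0323]
orientation: [-0.0, 0.73, 0.684, -0.0]
contact_force: [-0.9, -4.1, 1.5]
width: -0.0002
grasp_force: 2.4
```

Request:
{"name": "arm_command", "arguments": {"rows": [[[1.5, 0, 0, 0, 0, 0, -1], [1.5, 0, 0, 0, 0, 0, -1]]]}}

```text
time_s: 5.5
position: [0.5559, -0.1082, 0.0323]
orientation: [-0.0, 0.73, 0.684, -0.0]
contact_force: [-1.1, -4.1, 1.6]
width: 0.0002
grasp_force: 2.4
```

Request:
{"name": "arm_command", "arguments": {"rows": [[[1.5, 0, 0, 0, 0, 0, -1]]]}}

```text
time_s: 5.6
position: [0.556, -0.1067, 0.0323]
orientation: [0.0, 0.73, 0.684, -0.0]
contact_force: [0.2, -5.8, 1.4]
width: 0.0001
grasp_force: 2.4
```

Request:
{"name": "arm_command", "arguments": {"rows": [[[1.5, 0, 0, 0, 0, 0, -1]]]}}

```text
time_s: 5.7
position: [0.5561, -0.1052, 0.0323]
orientation: [0.0, 0.73, 0.684, -0.0]
contact_force: [-0.3, -4.2, 1.6]
width: 0.0004
grasp_force: 2.4
```

Request:
{"name": "arm_command", "arguments": {"rows": [[[1.5, 0, 0, 0, 0, 0, -1]]]}}

```text
time_s: 5.8
position: [0.5561, -0.1037, 0.0323]
orientation: [-0.0, 0.73, 0.684, -0.0]
contact_force: [0.1, -4.3, 1.4]
width: -0.0001
grasp_force: 2.4
```

Request:
{"name": "arm_command", "arguments": {"rows": [[[1, 0, 0, 0, 0, 0, -1]]]}}

```text
time_s: 5.9
position: [0.5562, -0.1029, 0.0323]
orientation: [0.0, 0.73, 0.684, -0.0]
contact_force: [-1.9, -11.9, 2.3]
width: 0.0001
grasp_force: 6.1
```

Request:
{"name": "arm_command", "arguments": {"rows": [[[1, 0, 0, 0, 0, 0, -1]]]}}

```text
time_s: 6.0
position: [0.5564, -0.1027, 0.0325]
orientation: [0.001, 0.73, 0.684, -0.0]
contact_force: [-1.8, -19.5, 1.6]
width: -0.0003
grasp_force: 9.4
```

Force rose to about 19 N with motion stalled at y=-0.1027, where I predicted home (-0.103), so the head is against the stop. I'll back off, rise and look.

Request:
{"name": "arm_command", "arguments": {"rows": [[[-1, 0, 0, 0, 0, 0, -1], [-10, 0, 0, 0, 0, 0, -1], [-20, 0, 0, 0, 0, 0, -1], [0, 0, -40, 0, 0, 0, -1], [0, 0, -45, 0, 0, 0, -1], [0, 0, -45, 0, 0, 0, -1], [0, 0, -45, 0, 0, 0, -1], [0, 0, -35, 0, 0, 0, -1], [0, 0, 0, 0, 0, 0, -1]]]}}

```text
time_s: 6.9
position: [0.5555, -0.1332, 0.2474]
orientation: [0.003, 0.73, 0.684, 0.002]
contact_force: [0.0, -0.3, -0.3]
width: 0.0001
grasp_force: 0.0
```

```bash
python3 - <<'E'
from h import *
to([.5769,.2285,.242])
a=r.read_camera("scene")
cv2.imwrite("pics/home.png",cv2.resize(a[150:350,220:420],(600,600),interpolation=cv2.INTER_CUBIC)[:,:,::-1])
E
```

```text
t 6.9 p [ 0.5555 -0.1332  0.2474] yaw x 86.26 z [ 0.008 -0.002 -1.   ] F [ 0.05 -0.27 -0.27] w 0.0001
tool shift mm [362.3  -2.3   4.9]
```

View pics/home.png

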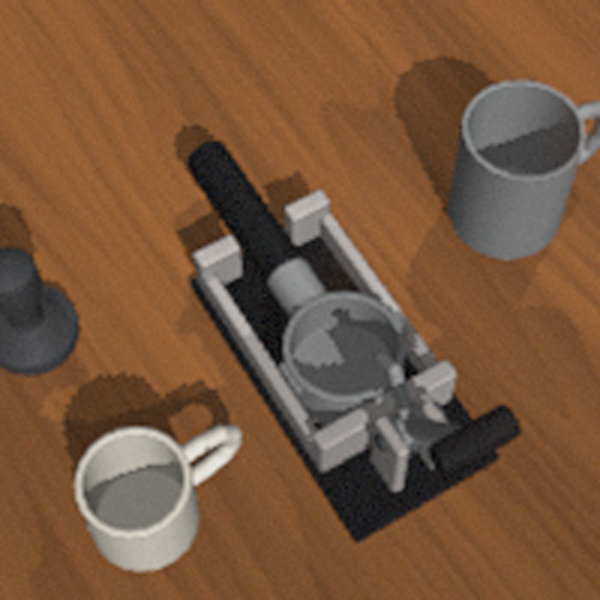

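The head (crop (345,345)) now touches the back stop, and the lever grip (crop (475,438)) is still open. Next I'll carry the tool over to the far side of the lever.

Request:
{"name": "arm_command", "arguments": {"rows": [[[40, 0, 0, 0, 0, 0, -1], [45, 0, 0, 0, 0, 0, -1], [45, 0, 0, 0, 0, 0, -1], [45, 0, 0, 0, 0, 0, -1], [45, 0, 0, 0, 0, 0, -1], [45, 0, 0, 0, 0, 0, -1], [45, -1, 0, 0, 0, 0, -1], [40, -1, 0, 0, 0, 0, -1], [15, 0, 0, 0, 0, 0, -1], [0, 0, 0, 0, 0, 0, -1]]]}}

```text
time_s: 7.95
position: [0.5756, 0.2331, 0.2404]
orientation: [-0.001, 0.729, 0.685, -0.001]
contact_force: [1.0, -0.2, -0.1]
width: -0.0001
grasp_force: 0.0
```

```bash
python3 -c "
from h import *
to([.5769,.2285,.129])"
```

```text
t 7.95 p [0.5756 0.2331 0.2404] yaw x 86.39 z [-0.003 -0.001 -1.   ] F [ 0.98 -0.23 -0.05] w -0.0001
tool shift mm [ -4.4   1.9 111.4]
```

Request:
{"name": "arm_command", "arguments": {"rows": [[[0, 2, 40, 0, 0, 0, -1], [0, 0, 40, 0, 0, 0, -1], [0, 0, 25, 0, 0, 0, -1], [0, 0, 5, 0, 0, 0, -1], [0, 0, 0, 0, 0, 0, -1]]]}}

```text
time_s: 8.45
position: [0.5782, 0.2304, 0.132]
orientation: [-0.0, 0.73, 0.683, -0.001]
contact_force: [-0.0, -0.7, -0.3]
width: -0.0001
grasp_force: 0.0
```

Request:
{"name": "arm_command", "arguments": {"rows": [[[-8, 0, 0, 0, 0, 0, -1], [-8, 0, 0, 0, 0, 0, -1], [-6, 0, 0, 0, 0, 0, -1], [-5, 0, 0, 0, 0, 0, -1], [-5, 0, 0, 0, 0, 0, -1], [-5, 0, 0, 0, 0, 0, -1]]]}}

```text
time_s: 9.05
position: [0.576, 0.1947, 0.1331]
orientation: [0.0, 0.73, 0.684, 0.001]
contact_force: [-0.4, 3.9, 3.3]
width: -0.0004
grasp_force: 2.0
```

Request:
{"name": "arm_command", "arguments": {"rows": [[[-5, 0, 0, 0, 0, 0, -1], [-5, 0, 0, 0, 0, 0, -1], [-5, 0, 0, 0, 0, 0, -1], [-5, 0, 0, 0, 0, 0, -1], [-5, 0, 0, 0, 0, 0, -1]]]}}

```text
time_s: 9.55
position: [0.574, 0.169, 0.1321]
orientation: [-0.0, 0.73, 0.684, -0.0]
contact_force: [-0.1, 1.4, 1.3]
width: 0.0
grasp_force: 0.5
```

Request:
{"name": "arm_command", "arguments": {"rows": [[[-5, 0, 0, 0, 0, 0, -1], [-5, 0, 0, 0, 0, 0, -1], [-5, 0, 0, 0, 0, 0, -1], [-4, 0, 0, 0, 0, 0, -1], [-3, 0, 0, 0, 0, 0, -1], [0, 0, 0, 0, 0, 0, -1]]]}}

```text
time_s: 10.15
position: [0.5726, 0.1473, 0.1323]
orientation: [-0.0, 0.73, 0.683, -0.0]
contact_force: [0.5, 0.4, 0.5]
width: -0.0001
grasp_force: 0.0
```

```bash
python3 - <<'E'
from h import *
to([.5769,.2285,.129])
a=r.read_camera("scene");b=r.read_camera("side")
A=cv2.resize(a[180:340,260:420],(480,480));B=cv2.resize(b[150:350,240:400],(320,480))
cv2.imwrite("pics/lev.png",np.hstack([A,B[:480]])[:,:,::-1])
E
```

```text
t 10.15 p [0.5726 0.1473 0.1323] yaw x 86.23 z [-0. -0. -1.] F [0.49 0.44 0.46] w -0.0001
tool shift mm [81.3 -1.1  3.3]
```

View pics/lev.png

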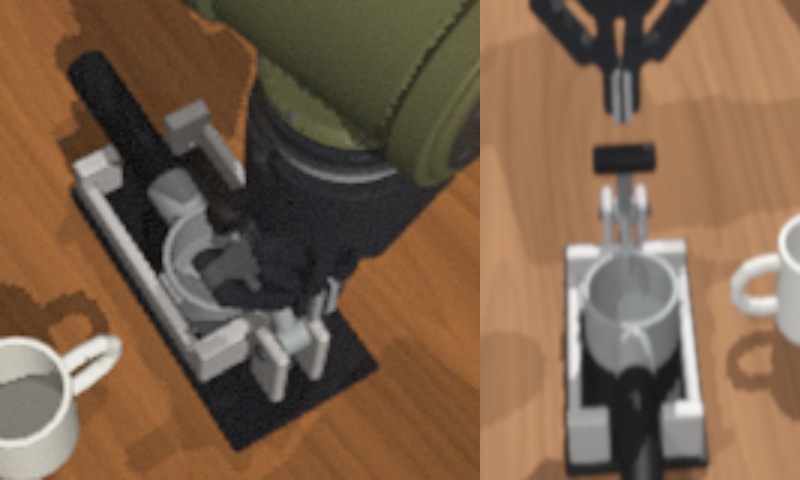

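The lever has swung over: in the side view the crossbar is at crop (624,158), or pixel (312,216), clear of the fingers. I'll retreat and then check its position numerically.

Request:
{"name": "arm_command", "arguments": {"rows": [[[20, 0, 0, 0, 0, 0, -1], [40, 0, 0, 0, 0, 0, -1], [0, 0, -40, 0, 0, 0, -1], [0, 0, -45, 0, 0, 0, -1], [0, 0, -25, 0, 0, 0, -1], [40, 0, 0, 0, 0, 0, -1], [40, 0, 0, 0, 0, 0, -1], [0, 0, 0, 0, 0, 0, -1], [0, 0, 0, 0, 0, 0, -1]]]}}

```text
time_s: 11.15
position: [0.5815, 0.2881, 0.2418]
orientation: [-0.0, 0.729, 0.684, -0.0]
contact_force: [0.1, -0.7, 0.2]
width: -0.0001
grasp_force: 0.0
```

```bash
python3 - <<'E'
from h import *
to([.5769,.2285,.129])
u=np.array([.0645,.998,0]);O=np.array([.5668,.0727,0])
for n,a in(("side",0),("scene",0)):
    print(n,"locked",proj(n,O+.017*u+[0,0,.133]),"upright",proj(n,O+.064*u+[0,0,.146]),"home handle end",proj(n,O-.165*u+[0,0,.034]))
a=r.read_camera("scene");b=r.read_camera("side")
A=cv2.resize(a[180:340,260:420],(480,480));B=cv2.resize(b[180:380,240:400],(320,400));B=np.vstack([B,np.zeros((80,320,3),np.uint8)])
cv2.imwrite("pics/end.png",np.hstack([A,B])[:,:,::-1])
E
```

```text
t 11.15 p [0.5815 0.2881 0.2418] yaw x 86.34 z [-0.001 -0.    -1.   ] F [ 0.12 -0.75  0.24] w -0.0001
tool shift mm [-59.7  -0.7 112.8]
side locked (np.float64(312.1579226919352), np.float64(215.44296105437078)) upright (np.float64(310.4645250447133), np.float64(188.44142337911893)) home handle end (np.float64(320.82201569122344), np.float64(367.3963923243251))
scene locked (np.float64(342.14970976541986), np.float64(247.37547358719632)) upright (np.float64(359.949256831933), np.float64(267.3668619788241)) home handle end (np.float64(288.34635515350647), np.float64(200.59150054386186))
```

View pics/end.png

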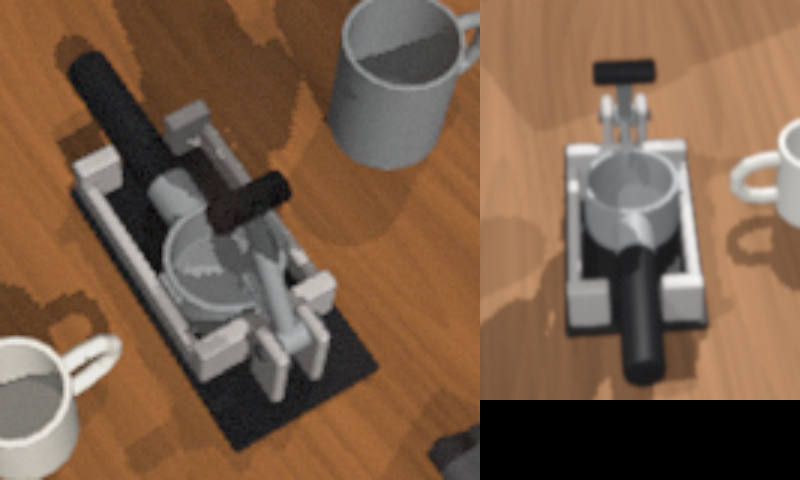

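The crossbar is at scene pixel (343,247) and side pixel (312,216). The locked position projects to (342,247) and (312,215), so it is locked. The head is home and the tool is clear of everything.

```bash
python3 -c "
from cell import r
print(r.finish_job())"
```

```text
the job is handed in; nothing more can be done
None
```

The portafilter is home against the back stop, the clamp lever is locked, the robot is clear of everything, and the job was handed in at about 11 s of the 42 s allowed; no verdict was returned.

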